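# Pack a specimen pot from the crowded rack into its lidded carrier

### The arm

A 6-joint arm with a two-finger parallel gripper is mounted at the origin on the work surface. World frame = base frame: x ahead of the robot, y to its left, z up, the work surface at z = 0. Lengths are in m, angles in degrees, forces in N, time in s.
With the tool pointing down it reaches from about 0.35 to 0.925 m from the base axis. Payload 6.4 kg.
Tool frame: the origin (TCP) lies at the very end of the fingers, on their centre line; the grasp point (between the pads) lies 19 mm behind it (robot.grip_depth is the distance from the TCP to the grasp point, in m); z points along the fingers, y is the direction in which the jaws open and shut (so a half turn about z gives the same grasp; the last joint's range is limited). The gripper opens to 85 mm and grips with 20 to 120 N. Pads are 22 mm wide; open, the fingers measure 114 mm over their backs; the gripper's body (76 mm by 85 mm) begins 54 mm behind the grasp point. The pads swing forward as they close: fully open they stand 13 mm farther back than shut.
Start: joints at [-80.163, 14.043, 89.255, -0, 76.702, -9.975], TCP at [0.22, -0.612, 0.231] pointing down, gripper open.
Joint ranges: [-179.41, 179.41], [-58.25, 129.5], [7.25, 145.43], [-54.29, 234.29], [11.92, 165.04], [-157.13, 157.13]. Speed limits (degrees/s): [147.25, 147.25, 180, 180, 180, 180].

### API

Orientations are given as [roll, pitch, yaw] about the fixed x, y, z axes, in that order (R = Rz(yaw) Ry(pitch) Rx(roll)).
In Python, from rig import robot, viewer, ticket gives the robot as it stands.
- The arm moves only by the shell command python3 -m pendant 'ROWS' [FORCE]. ROWS is JSON, a list that holds one entry, the list of rows, each a list of 7 numbers: the turn, a rotation vector about the tool's x, y, z in degrees, then the shift along the tool's x, y, z in m, then the closure, from 0 (fully open) to 1 (shut). In form: [[[rx, ry, rz, x, y, z, gripper], ...]]. A call has 1 to 10 rows; each row is the pose to reach, as a shift and turn from the pose commanded when the call began, along the tool's axes at that moment; what a row does not reach only later rows make up. A row lasts 1/12 s, in which the tool goes at most 41.7 mm and 7.16 degrees, less where a joint would pass 70% of its speed; a pose out of reach is approached as far as the arm can. A call with a gripper value outside its range is refused whole. The fingers move at their own pace and stop on an object; FORCE is the grip in N (left out, the last holds). Time passes only in rows, so rows that repeat a pose let the fingers close. It gives the time, the measured TCP pose, the force and the opening at its end, in the units of the state.
- robot.state(): the state, without advancing time (a new reading comes with each control period).
- viewer.camera(name): name is "scene" or "top" or "wrist"; returns a dict with "frame" (384x512x3 uint8, red, green, blue), "z_map" (384x512 float32, m along the optical axis (not along the pixel's ray), 0 where there is no reading), "camera_matrix" (3x3 intrinsics, pixels), "R" (3x3) and "t" (3): a world point X has camera coordinates R X + t; the wrist camera has in their place "tool_from_camera" (4x4, takes a point from camera to tool coordinates, whose origin is the TCP and whose axes are the flange's). Camera axes: x right, y down, z forward; pixel columns grow to the right and rows downward; lengths in m; the calibration is good to about 2 mm. The wrist camera is an equidistant fisheye: a pixel r from the principal point sees the ray r / f radians off the axis. A picture is of the moment at which its call begins: read the wrist's pose just before it.
- ticket.finish_job(): hands the job in, once; it reports no verdict.
The state is a dict: "time": time; "joints": joint angles; "joint_vel": joint speeds; "tau": joint torques, N m; "ee_pos": TCP position; "eef_rot": TCP orientation; "ft_force": force on the tool from outside, world axes, zero at the start; "moment": the same for the moment, N m; "grip_width": opening from 0.0 (shut) to 1.0 (fully open).
Only numpy, scipy, OpenCV 4.12 (cv2) and the standard library are available. Lean on these libraries where they do the work, as an engineer would, in place of code of your own. Each camera call takes 0.05 s, during which the arm holds its last target. There are 200 camera calls.

### The job

Pack the square specimen pot for transport: take it from the middle of the crowded rack, going in with the fingers through the only gap, and leave all the round jars standing where they are. Set it down upright, without dropping it, inside the open carrier box, then put the carrier's lid on over it with its chamfered corners over the carrier's chamfered corners, fully down and level on the carrier's ledge all round; do not drop the lid either.

Things in the scene. Friction and masses are not known exactly. Their poses are not given: they have to be found in the camera images.
- pot_center (a point): specimen pot: square, 38 x 38 mm, 80 mm tall, plain off-white with a flat top of the same width, 75 to 155 g, the only square thing in the rack, in its centre cell. This point is its centre, 40 mm above its foot; z up, x and y square to its faces and within about 0.1 rad of the rack's x and y
- rack: fixed low bare-metal rack, 153 x 153 mm, 3 x 3 cells, pitch 50 mm, 47 mm wide inside; floor 5 mm, wall tops 18 mm above the table. Origin: centre of underside, z up. Pot in the centre cell; the cells beside it at +y and -y are empty (the only gap: a finger fits at each y side of the pot); the three cells at +x and three at -x hold round jars that leave only about 12 mm beside the pot
- carrier: fixed grey plastic open box, 136 x 100 mm outside, 128 x 92 mm inside (x by y), rim 55 mm, inner floor 5 mm above the table; both corners at its +x end chamfered 26 mm. A ledge round the outside carries the lid: its top is 45 mm above the table. Origin: centre of underside; z up, x along the long side to the chamfered end
- lid_grip (a point): the carrier's loose lid: grey plastic hood with, on its top along x, a pale ridge handle 80 mm long, 16 wide, 34 high. This point: in the ridge over the lid's centre, 74 mm above the skirt's lower edge, 22 above the hood's top, 12 below the ridge's top; z up, x along the long side to the chamfered end. With the lid seated it is 119 mm above the carrier's underside, over its centre, x along the carrier's x
- lid_end (a point): middle of the lid's chamfered end at the skirt's lower edge, 75 mm along x from the lid's centre. The hood is 150 x 114 mm, 52 mm high, open below, walls 4 mm (3 mm clearance all round the carrier's rim), 130 to 210 g, standing skirt down on the table at first; both corners at this end chamfered 28 mm
- jar0_center (a point): round straight-sided jar with a flat cap, 37 mm in diameter and 80 mm tall, one of the six neighbours, in any of their six cells; this point lies on its axis, 40 mm above its foot, z up
- jar1_center (a point): round straight-sided jar with a flat cap, 37 mm in diameter and 76 mm tall, one of the six neighbours, in any of their six cells; this point lies on its axis, 40 mm above its foot, z up
- jar2_center (a point): round straight-sided jar with a flat cap, 37 mm in diameter and 83 mm tall, one of the six neighbours, in any of their six cells; this point lies on its axis, 40 mm above its foot, z up
- jar3_center (a point): round straight-sided jar with a flat cap, 37 mm in diameter and 80 mm tall, one of the six neighbours, in any of their six cells; this point lies on its axis, 40 mm above its foot, z up
- jar4_center (a point): round straight-sided jar with a flat cap, 37 mm in diameter and 76 mm tall, one of the six neighbours, in any of their six cells; this point lies on its axis, 40 mm above its foot, z up
- jar5_center (a point): round straight-sided jar with a flat cap, 37 mm in diameter and 83 mm tall, one of the six neighbours, in any of their six cells; this point lies on its axis, 40 mm above its foot, z up
Not all that is in view belongs to the job. Leave any purple or yellow look-alike of the part that bears pot_center alone.

How it is judged (in metres and radians):
On the way, in this order (a step that is already met when the one before it is completed fails the run):
1. the pot is lifted upright clear of the rack (z of pot_center in the frame of rack above 0.09 m and angle between pot_center's own z axis and vertical below 0.4 rad), for 0.1 s.
2. the pot stands upright in the open carrier, let go (x of pot_center in the frame of carrier between -0.05 and 0.05 m and y of pot_center in the frame of carrier between -0.032 and 0.032 m and z of pot_center in the frame of carrier between 0.04 and 0.05 m and angle between pot_center's own z axis and vertical below 0.1 rad and contact force between the fingers and pot below 0.1 N), for 0.2 s.
3. the lid is down on the carrier's ledge, chamfers matched (z of lid_grip in the frame of carrier between 0.115 and 0.1225 m and x of lid_grip in the frame of carrier between -0.006 and 0.006 m and y of lid_grip in the frame of carrier between -0.006 and 0.006 m and angle between the x axis of lid_grip and the x axis of carrier, either way round below 0.08 rad and x of lid_end in the frame of carrier above 0.06 m and angle between lid_grip's own z axis and vertical below 0.05 rad), for 0.2 s.
At the end, for the whole second after the job is handed in: Pot upright (0.1 rad) on the floor inside the carrier; lid over it, on the ledge (within 3.5 mm), level (0.05 rad), centred within 6 mm, turned within 0.08 rad, chamfered end over chamfered end; both at rest and released (all of step 3 and x of pot_center in the frame of carrier between -0.05 and 0.05 m and y of pot_center in the frame of carrier between -0.032 and 0.032 m and z of pot_center in the frame of carrier between 0.04 and 0.05 m and angle between pot_center's own z axis and vertical below 0.1 rad and linear speed of each of pot, lid below 0.02 m/s); the robot touches nothing.
It fails at once if a round jar is pushed out of place (over 15 mm) or tipped (over 0.35 rad) (distance of any of jar0_center, jar1_center, jar2_center, jar3_center, jar4_center, jar5_center from where it was at the start of the episode above 0.015 m or angle between any of jar0_center, jar1_center, jar2_center, jar3_center, jar4_center, jar5_center's own z axis and vertical above 0.35 rad).
It fails at once if the pot is dropped (falls freely faster than 0.6 m/s, about 20 mm) (contact force between the fingers and pot below 0.05 N and linear speed of pot above 0.6 m/s).
It fails at once if the lid is dropped (falls freely faster than 0.6 m/s, about 20 mm) (contact force between the fingers and lid below 0.05 N and linear speed of lid above 0.6 m/s).
It also fails if it takes over 64 s, if anything falls off the work surface, if the arm or the gripper's body presses on something with over 40 N, if the wrist force passes 120 N, or if a joint passes its speed limit or range.

## Working session

There is one attempt and no reset: what is moved stays moved. The work goes in short steps, Python scripts to look and compute and a shell command to move; the robot and the scene stay as the last step left them, time stands still between calls to the robot, and variables do not carry over. Pictures are saved under pics/ and viewed, about 8 in all and at most 12, crops included, and the job is handed in when it is done.

```bash
ls; mkdir -p pics; python3 - <<'E'
from rig import robot, viewer
import cv2, numpy as np
print(robot.state())
for n in ("scene","top"):
    c=viewer.camera(n); np.savez(f"{n}0.npz",**c)
    cv2.imwrite(f"pics/{n}0.png",c["frame"][...,::-1]); print(n,c["camera_matrix"],c["R"],c["t"])
E
```

```text
pics
{'time': 0.0, 'joints': array([-8.01637027e+01,  1.40854744e+01,  8.93264037e+01, -9.26672194e-04,
        7.67025622e+01, -9.97606072e+00]), 'joint_vel': array([ 0.12604331, -0.01755265, -0.11264685,  0.13831561,  0.02608315,
        0.08543389]), 'tau': array([ 3.31027468e-05, -4.29503453e+01, -3.26128507e+01, -7.85193470e-05,
        5.42172580e-03,  7.23122554e-06]), 'ee_pos': array([ 0.22020456, -0.61095388,  0.2301512 ]), 'eef_rot': array([-1.79887134e+02, -1.89374868e-02,  1.98125534e+01]), 'ft_force': array([ 0.13277634, -0.60266851,  0.11532694]), 'moment': array([ 0.03619991, -0.02221101,  0.0295756 ]), 'grip_width': 1.0012972965275626}
scene [[462.40470885   0.         259.96421356]
 [  0.         462.40470885 198.81610036]
 [  0.           0.           1.        ]] [[ 0.30606443  0.95196652  0.00918185]
 [ 0.71659133 -0.22401853 -0.6605396 ]
 [-0.62675468  0.20874731 -0.75073506]] [-0.15077645 -0.35283345  1.58663965]
top [[438.81611946   0.         254.18367974]
 [  0.         438.81611946 194.39074654]
 [  0.           0.           1.        ]] [[ 0.01770718 -0.99980568  0.00866374]
 [-0.99699328 -0.01830982 -0.07529378]
 [ 0.07543778 -0.00730445 -0.99712376]] [-0.01457124  0.55293164  1.0820676 ]
```

View pics/scene0.png

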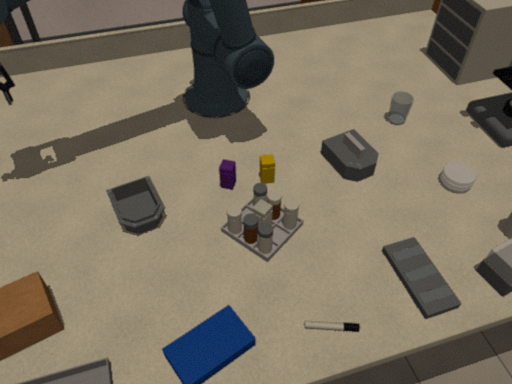

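View pics/top0.png

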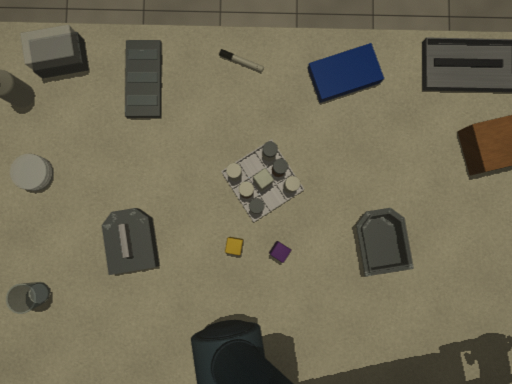

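The pot candidates in the top view are the off-white square at (263,181) in the rack centre, the yellow block at (234,246) and the purple block at (280,252). By the description I choose (263,181). The carrier is at (383,242) and the lid at (130,242), both with the chamfered end towards the top of the image.

```bash
cat > h.py <<'E'
import numpy as np, cv2
def cloud(c):
    K=c["camera_matrix"]; z=c["z_map"].astype(float); v,u=np.mgrid[:384,:512]
    p=np.stack([(u-K[0,2])/K[0,0]*z,(v-K[1,2])/K[1,1]*z,z],-1)
    w=(p-c["t"])@c["R"]; w[z==0]=np.nan
    return w
def ray(c,uv,h):
    K=c["camera_matrix"]; uv=np.atleast_2d(uv).astype(float)
    d=np.c_[(uv-K[:2,2])/[K[0,0],K[1,1]],np.ones(len(uv))]@c["R"]; o=-c["R"].T@c["t"]
    return o+d*((h-o[2])/d[:,2:])
E
python3 - <<'E'
from h import *
c=dict(np.load("top0.npz")); w=cloud(c); Z=w[...,2]
print("table",np.nanmedian(Z[300:330,200:300]), np.nanstd(Z[140:160,320:350]))
def rect(name,lo,hi,box):
    u0,u1,v0,v1=box; m=np.zeros(Z.shape,bool); m[v0:v1,u0:u1]=True
    m&=(Z>lo)&(Z<hi); p=w[m]
    r=cv2.minAreaRect(p[:,:2].astype(np.float32)*1000); print(name,m.sum(),r,"medz",np.median(p[:,2]),"mean",p.mean(0))
    return m
rect("carrier all",.03,.07,(340,430,195,290)); rect("carrier rim",.049,.065,(340,430,195,290))
rect("lid hood",.035,.065,(90,170,195,290)); rect("ridge",.07,.1,(90,170,195,290))
rect("rack",.010,.03,(210,315,130,230))
rect("pot",.07,.1,(253,273,170,192))
a=cv2.resize(c["frame"][130:232,210:316],None,fx=5,fy=5,interpolation=cv2.INTER_CUBIC)[...,::-1]
cv2.imwrite("pics/rack.png",a)
E
```

```text
table -0.0007221175142048725 0.002086807747799049
carrier all 1314 ((443.9778137207031, -323.8555908203125), (156.1544952392578, 122.89080810546875), 9.88066291809082) medz 0.045055456838228904 mean [ 0.43847469 -0.32334412  0.04613956]
carrier rim 371 ((440.177001953125, -325.9570007324219), (151.9146728515625, 111.52218627929688), 4.3162384033203125) medz 0.05353502951301899 mean [ 0.43726477 -0.32552029  0.05353591]
lid hood 2572 ((434.4913330078125, 300.7398681640625), (149.85275268554688, 116.326904296875), 10.637802124023438) medz 0.05093115619996483 mean [0.43098938 0.29733771 0.05085179]
ridge 283 ((434.7828369140625, 299.5172424316406), (79.45413208007812, 17.25470542907715), 11.521641731262207) medz 0.08417452116555463 mean [0.43471971 0.29862954 0.08329283]
rack 610 ((590.5013427734375, -25.247314453125), (152.9605712890625, 153.2642364501953), 33.70621109008789) medz 0.015930125455372833 mean [ 0.5871548  -0.02387508  0.01621137]
pot 252 ((582.2051391601562, -17.52440643310547), (37.767662048339844, 56.79831314086914), 36.39085388183594) medz 0.08390354549850446 mean [ 0.5864603  -0.02395998  0.08368404]
```

View pics/rack.png

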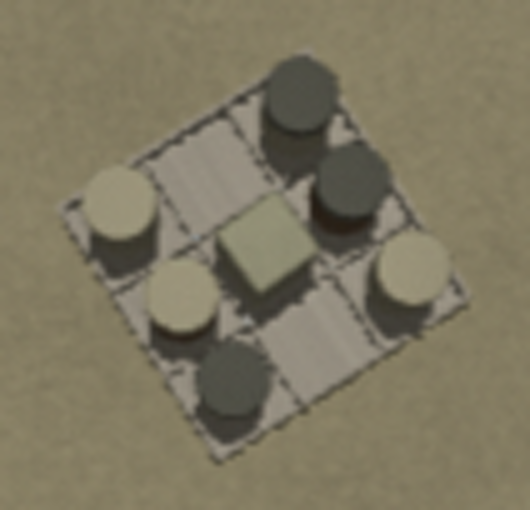

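The crop confirms the square pot, with its top face centred at about (267,240). The empty cells are at (210,175) and (318,343), so the jaw axis runs at about 33° in the world. I'll move above it and look with the wrist camera.

```bash
R='[0,0,-103,0.545,-0.427,-0.06,0]'; python3 -m pendant '[[[0,0,-103,0.545,-0.427,-0.06,0],[0,0,-103,0.545,-0.427,-0.06,0],[0,0,-103,0.545,-0.427,-0.06,0],[0,0,-103,0.545,-0.427,-0.06,0],[0,0,-103,0.545,-0.427,-0.06,0],[0,0,-103,0.545,-0.427,-0.06,0],[0,0,-103,0.545,-0.427,-0.06,0],[0,0,-103,0.545,-0.427,-0.06,0],[0,0,-103,0.545,-0.427,-0.06,0],[0,0,-103,0.545,-0.427,-0.06,0]]]' 40
cat > go.py <<'E'
import sys,numpy as np
from rig import robot
from scipy.spatial.transform import Rotation as Ro
# usage: go.py x y z yaw -> turn/shift from measured pose
s=robot.state(); x,y,z,yaw=map(float,sys.argv[1:])
A=Ro.from_euler('xyz',s["eef_rot"],degrees=True); B=Ro.from_euler('xyz',[180,0,yaw],degrees=True)
print("now",s["time"],s["ee_pos"].round(4),s["eef_rot"].round(2),"w",round(float(s["grip_width"]),3))
print("turn",(A.inv()*B).as_rotvec(degrees=True).round(2),"shift",A.inv().apply(np.array([x,y,z])-s["ee_pos"]).round(4))
E
python3 go.py 0.588 -0.025 0.27 123
```

```text
time: 0.93
ee_pos: [0.4414, -0.2578, 0.2671]
eef_rot: [-180.0, -0.0, 91.8]
ft_force: [0.4, -0.1, -0.1]
grip_width: 0.999
now 0.9333 [ 0.4414 -0.2578  0.2671] [-1.7999e+02 -1.0000e-02  9.1770e+01] w 0.999
turn [-1.000e-02 -2.000e-02 -3.123e+01] shift [ 0.2282  0.1537 -0.0028]
```

```bash
python3 -m pendant '[[[0,0,-31.2,0.228,0.154,-0.003,0],[0,0,-31.2,0.228,0.154,-0.003,0],[0,0,-31.2,0.228,0.154,-0.003,0],[0,0,-31.2,0.228,0.154,-0.003,0],[0,0,-31.2,0.228,0.154,-0.003,0],[0,0,-31.2,0.228,0.154,-0.003,0],[0,0,-31.2,0.228,0.154,-0.003,0],[0,0,-31.2,0.228,0.154,-0.003,0],[0,0,-31.2,0.228,0.154,-0.003,0],[0,0,-31.2,0.228,0.154,-0.003,0]]]'
cat >> h.py <<'E'
from scipy.spatial.transform import Rotation as Ro
def wrist(tag):
    from rig import robot,viewer
    s=robot.state(); c=viewer.camera("wrist")
    T=np.eye(4); T[:3,:3]=Ro.from_euler('xyz',s["eef_rot"],degrees=True).as_matrix(); T[:3,3]=s["ee_pos"]
    c["W"]=T@c["tool_from_camera"]; np.savez(tag+".npz",**c)
    cv2.imwrite(f"pics/{tag}.png",c["frame"][...,::-1]); print(s["time"],s["ee_pos"],s["eef_rot"]); return c
def wdir(c,uv):
    K=c["camera_matrix"]; d=(np.asarray(uv,float)-K[:2,2])/[K[0,0],K[1,1]]
    th=np.linalg.norm(d,axis=-1,keepdims=True); k=np.sin(th)/np.maximum(th,1e-9)
    return np.concatenate([d*k,np.cos(th)],-1)
def wray(c,uv,h):
    d=wdir(c,np.atleast_2d(uv))@c["W"][:3,:3].T; o=c["W"][:3,3]; return o+d*((h-o[2])/d[:,2:])
def wcloud(c):
    v,u=np.mgrid[:384,:512]; d=wdir(c,np.stack([u,v],-1)); z=c["z_map"][...,None]
    p=d/d[...,2:]*z; w=p@c["W"][:3,:3].T+c["W"][:3,3]; w[c["z_map"]==0]=np.nan; return w
E
python3 -c "
from h import *
c=wrist('w1'); print(c['camera_matrix'],c['tool_from_camera'])
w=wcloud(c); Z=w[...,2]; print(np.nanpercentile(Z,[1,10,50,90,99]))"
```

```text
time: 1.77
ee_pos: [0.5888, -0.0284, 0.2697]
eef_rot: [-179.9, -0.0, 122.6]
ft_force: [-0.7, -0.5, -0.1]
grip_width: 1.003
1.7667 [ 0.58879101 -0.02838914  0.26971459] [-1.79944015e+02 -3.15229296e-02  1.22630374e+02]
[[297.31863964   0.         255.52986409]
 [  0.         297.31863964 188.23042545]
 [  0.           0.           1.        ]] [[-2.46470502e-04 -9.65953161e-01 -2.58716890e-01  6.56021620e-02]
 [ 9.99999956e-01 -1.94618360e-04 -2.26031903e-04  5.92508634e-04]
 [ 1.67985175e-04 -2.58716935e-01  9.65953166e-01 -1.42352660e-01]
 [ 0.00000000e+00  0.00000000e+00  0.00000000e+00  1.00000000e+00]]
[-7.48244271e-01 -1.25747733e-03  3.52251166e-04  3.57292267e-01
  3.72755311e-01]
```

View pics/w1.png

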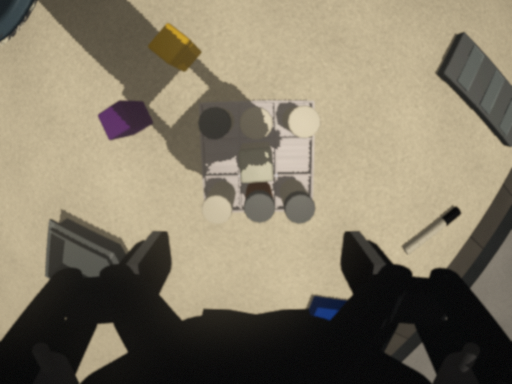

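The wrist view shows the rack nearly square to the tool. The pot is at (257,163), and its empty cells lie left and right at (222,155) and (293,155), which is the jaw axis. Next I'll measure the pot, the rack and the jars.

```bash
python3 - <<'E'
from h import *
c=dict(np.load("w1.npz")); w=wcloud(c); Z=w[...,2]
for nm,lo,hi,b in (("rack",.010,.028,(190,325,90,225)),):
    m=np.zeros(Z.shape,bool); m[b[2]:b[3],b[0]:b[1]]=1; m&=(Z>lo)&(Z<hi)
    print(nm,m.sum(),cv2.minAreaRect((w[m][:,:2]*1000).astype(np.float32)))
m=np.zeros(Z.shape,bool); m[90:225,190:325]=1; m&=(Z>.074)&(Z<.096)
n,l,st,ce=cv2.connectedComponentsWithStats(m.astype(np.uint8),connectivity=4)
for i in range(1,n):
    if st[i,4]>40:
        p=w[l==i]; r=cv2.minAreaRect((p[:,:2]*1000).astype(np.float32)); print(ce[i].round(),st[i,4],np.round(np.median(p[:,2]),4),np.round(r[0]),np.round(r[1],1),round(r[2],1))
E
```

```text
rack 1973 ((589.5859985351562, -24.577285766601562), (153.6104736328125, 154.3441162109375), 33.86929702758789)
[303. 121.] 887 0.0876 [604.  46.] [36.9 35.7] 88.9
[214. 123.] 828 0.0806 [522.  -9.] [36.1 36. ] 46.3
[256. 122.] 849 0.0847 [561.  16.] [36.4 34.4] 33.0
[256. 165.] 1140 0.0846 [587. -25.] [38.2 38.6] 37.0
[259. 207.] 787 0.0847 [617. -65.] [35.3 35.7] 32.1
[299. 207.] 770 0.0877 [657. -39.] [35.3 35.3] 3.8
[217. 208.] 693 0.0807 [577. -94.] [35.5 34.8] 9.2
```

Pot top height is 0.0846 m (expected 0.085) and its size 38×38 mm, so the measurement fits. Its centre is (0.587, -0.025), with the jaw axis at 37°, so the yaw is 127.

```bash
python3 go.py 0.587 -0.025 0.12 127
```

```text
now 1.8167 [ 0.5887 -0.0289  0.2699] [-1.7996e+02 -2.0000e-02  1.2258e+02] w 0.996
turn [-0.04 -0.03 -4.42] shift [0.0041 0.0008 0.1499]
```

```bash
python3 -m pendant '[[[0,0,-4.4,0.004,0.001,0.04,0],[0,0,-4.4,0.004,0.001,0.08,0],[0,0,-4.4,0.004,0.001,0.12,0],[0,0,-4.4,0.004,0.001,0.15,0],[0,0,-4.4,0.004,0.001,0.15,0],[0,0,-4.4,0.004,0.001,0.15,0]]]'; python3 go.py 0.587 -0.025 0.043 127
```

```text
time: 2.32
ee_pos: [0.5865, -0.0251, 0.1192]
eef_rot: [-179.9, -0.2, 126.9]
ft_force: [0.4, 0.5, 0.1]
grip_width: 0.997
now 2.3167 [ 0.5865 -0.0251  0.1192] [-1.7987e+02 -1.5000e-01  1.2693e+02] w 0.997
turn [-0.13 -0.15 -0.07] shift [-0.0004  0.0006  0.0762]
```

```bash
python3 -m pendant '[[[0,0,0,0,0,0.02,0],[0,0,0,0,0,0.04,0],[0,0,0,0,0,0.06,0],[0,0,0,0,0,0.076,0],[0,0,0,0,0,0.076,0],[0,0,0,0,0,0.076,1],[0,0,0,0,0,0.076,1],[0,0,0,0,0,0.076,1],[0,0,0,0,0,0.076,1],[0,0,0,0,0,0.076,1]]]' 40; python3 -m pendant '[[[0,0,0,0,0,0,1],[0,0,0,0,0,0,1],[0,0,0,0,0,-0.004,1],[0,0,0,0,0,-0.01,1],[0,0,0,0,0,-0.02,1],[0,0,0,0,0,-0.03,1]]]' 40
```

```text
time: 3.15
ee_pos: [0.5892, -0.0246, 0.0462]
eef_rot: [179.9, 0.1, 127.0]
ft_force: [-0.6, -0.7, 5.9]
grip_width: 0.441
time: 3.65
ee_pos: [0.5876, -0.0241, 0.0749]
eef_rot: [-180.0, -0.0, 127.0]
ft_force: [0.1, 0.1, -0.8]
grip_width: 0.445
```

Width 0.445 × 85 = 37.8 mm, so the pot is held. I'll lift it and go above the carrier.

```bash
python3 -m pendant '[[[0,0,0,0,0,-0.03,1],[0,0,0,0,0,-0.07,1],[0,0,0,0,0,-0.11,1],[0,0,0,0,0,-0.15,1],[0,0,0,0,0,-0.17,1],[0,0,0,0,0,-0.17,1]]]'; python3 go.py 0.44 -0.325 0.245 97
```

```text
time: 4.15
ee_pos: [0.5911, -0.0248, 0.2527]
eef_rot: [179.5, 0.6, 127.0]
ft_force: [0.9, -0.7, -0.4]
grip_width: 0.437
now 4.15 [ 0.5911 -0.0248  0.2527] [179.51   0.59 127.04] w 0.437
turn [ 0.64  0.45 30.05] shift [-0.1485 -0.3015  0.0066]
```

```bash
python3 -m pendant '[[[0,0,30,-0.149,-0.302,0,1],[0,0,30,-0.149,-0.302,0,1],[0,0,30,-0.149,-0.302,0,1],[0,0,30,-0.149,-0.302,0,1],[0,0,30,-0.149,-0.302,0,1],[0,0,30,-0.149,-0.302,0,1],[0,0,30,-0.149,-0.302,0,1],[0,0,30,-0.149,-0.302,0,1],[0,0,30,-0.149,-0.302,0,1],[0,0,30,-0.149,-0.302,0,1]]]'; python3 -m pendant '[[[0,0,0,0,0,0,1],[0,0,0,0,0,0,1],[0,0,0,0,0,0,1]]]'; python3 -c "
from h import *
c=wrist('w2')"
```

```text
time: 4.98
ee_pos: [0.4351, -0.3265, 0.2436]
eef_rot: [-180.0, -0.1, 96.8]
ft_force: [0.9, 0.1, -1.7]
grip_width: 0.444
time: 5.23
ee_pos: [0.4372, -0.3236, 0.244]
eef_rot: [-180.0, -0.0, 97.2]
ft_force: [0.9, -0.3, -1.9]
grip_width: 0.437
5.2333 [ 0.43716581 -0.32361186  0.24403064] [-1.79989747e+02 -3.42364887e-02  9.71607633e+01]
```

View pics/w2.png

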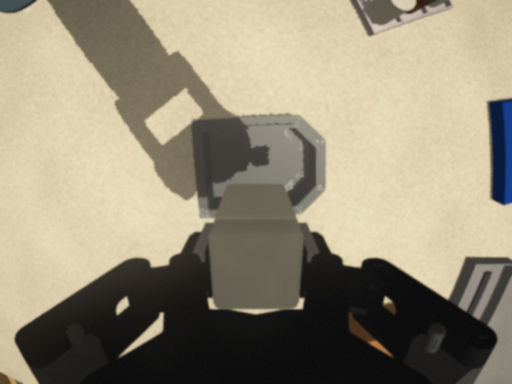

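Carrier at about (258,165) here: left edge u≈193, chamfered end u≈326. The pot in the gripper hides part of its near edge.

```bash
cat > car.py <<'E'
from h import *
import sys
c=dict(np.load(sys.argv[1]+".npz")); w=wcloud(c); Z=w[...,2]
near=np.hypot(w[...,0]-.44,w[...,1]+.325)<.115
for nm,lo,hi in (("all",.038,.062),("ledge",.038,.0495),("rim",.051,.060)):
    m=near&(Z>lo)&(Z<hi); p=(w[m][:,:2]*1000).astype(np.float32); r=cv2.minAreaRect(p)
    print(nm,m.sum(),np.round(r[0],1),np.round(r[1],1),round(r[2],2),"z",np.median(Z[m]).round(4))
E
python3 car.py w2; python3 - <<'E'
from h import *
# edges in the wrist picture: depth-mask contours, then fit lines
c=dict(np.load("w2.npz")); w=wcloud(c); Z=w[...,2]
m=(np.hypot(w[...,0]-.44,w[...,1]+.325)<.115)&(Z>.038)&(Z<.062)
for v in (125,150,175,200): 
    u=np.where(m[v])[0]; print(v,u.min(),u.max(),w[v,u.min()].round(4),w[v,u.max()].round(4))
for u in (210,230,250,270,285):
    vv=np.where(m[:,u])[0]; print(u,vv.min(),vv.max(),w[vv.min(),u].round(4),w[vv.max(),u].round(4))
E
```

```text
all 3945 [ 442.3 -322.9] [156.4 119.9] 9.84 z 0.0452
ledge 2756 [ 442.3 -322.9] [156.4 119.9] 9.84 z 0.0448
rim 1135 [ 442.7 -323.2] [136.7 101. ] 9.93 z 0.0547
125 191 311 [ 0.3567 -0.283   0.0435] [ 0.4946 -0.2659  0.0461]
150 193 325 [ 0.3622 -0.312   0.045 ] [ 0.5162 -0.2926  0.0441]
175 195 325 [ 0.3668 -0.342   0.0438] [ 0.5214 -0.3224  0.0442]
200 198 314 [ 0.373  -0.3723  0.045 ] [ 0.5134 -0.355   0.0441]
210 119 217 [ 0.3782 -0.2739  0.0425] [ 0.3894 -0.3925  0.0445]
230 117 130 [ 0.401  -0.2692  0.0408] [ 0.4038 -0.2832  0.0555]
250 116 129 [ 0.4238 -0.2654  0.0417] [ 0.4258 -0.2795  0.0543]
270 116 128 [ 0.4465 -0.2624  0.0443] [ 0.4477 -0.2756  0.054 ]
285 116 127 [ 0.4635 -0.2601  0.0439] [ 0.4641 -0.2722  0.0548]
```

The rim measures 136.7 × 101 mm (expected 136 × 100), centred at (0.4425, -0.323) with yaw 9.9°. This agrees with the top view.

```bash
python3 go.py 0.4425 -0.323 0.046 99.9
```

```text
now 5.2833 [ 0.4372 -0.3237  0.2441] [-1.800e+02 -2.000e-02  9.716e+01] w 0.439
turn [-0.   -0.02 -2.74] shift [-0.      0.0054  0.1981]
```

```bash
python3 -m pendant '[[[0,0,-2.7,0,0.005,0.03,1],[0,0,-2.7,0,0.005,0.06,1],[0,0,-2.7,0,0.005,0.09,1],[0,0,-2.7,0,0.005,0.12,1],[0,0,-2.7,0,0.005,0.145,1],[0,0,-2.7,0,0.005,0.165,1],[0,0,-2.7,0,0.005,0.175,1],[0,0,-2.7,0,0.005,0.18,1],[0,0,-2.7,0,0.005,0.18,1],[0,0,-2.7,0,0.005,0.18,1]]]';python3 go.py 0.4425 -0.323 0.046 99.9
```

```text
time: 6.12
ee_pos: [0.4423, -0.3249, 0.0654]
eef_rot: [179.9, 0.1, 99.8]
ft_force: [0.7, -0.1, -0.8]
grip_width: 0.44
now 6.1167 [ 0.4423 -0.3249  0.0654] [1.7994e+02 9.0000e-02 9.9760e+01] w 0.44
turn [ 0.06  0.09 -0.14] shift [0.0019 0.0005 0.0194]
```

```bash
python3 -m pendant '[[[0,0,0,0.001,0,0.006,1],[0,0,0,0.001,0,0.011,1],[0,0,0,0.001,0,0.015,1],[0,0,0,0.001,0,0.017,1],[0,0,0,0.001,0,0.017,1],[0,0,0,0.001,0,0.017,1],[0,0,0,0.001,0,0.017,1]]]'
```

```text
time: 6.7
ee_pos: [0.4414, -0.3236, 0.0474]
eef_rot: [180.0, 0.0, 99.7]
ft_force: [0.5, 0.4, -1.1]
grip_width: 0.439
```

```bash
python3 -m pendant '[[[0,0,0,0,0,0.001,1],[0,0,0,0,0,0.002,1],[0,0,0,0,0,0.003,1],[0,0,0,0,0,0.003,1],[0,0,0,0,0,0.003,1]]]'
```

```text
time: 7.12
ee_pos: [0.4416, -0.3239, 0.0463]
eef_rot: [-180.0, -0.0, 99.8]
ft_force: [-4.7, 2.7, 12.7]
grip_width: 0.435
```

The pot is on the floor with 12.7 N of contact. I'll release it and back off.

```bash
python3 -m pendant '[[[0,0,0,0,0,-0.001,1],[0,0,0,0,0,-0.001,0.25],[0,0,0,0,0,-0.001,0.25],[0,0,0,0,0,-0.001,0.25],[0,0,0,0,0,-0.001,0.25],[0,0,0,0,0,-0.001,0.25],[0,0,0,0,0,-0.001,0.25]]]'; python3 -m pendant '[[[0,0,0,0,0,-0.02,0.25],[0,0,0,0,0,-0.04,0.25],[0,0,0,0,0,-0.08,0.25],[0,0,0,0,0,-0.12,0.25],[0,0,0,0,0,-0.16,0.25],[0,0,0,0,0,-0.2,0.25],[0,0,0,0,0,-0.2,0.25],[0,0,0,0,0,-0.2,0.25],[0,0,0,0,0,-0.2,0.25]]]'; python3 -c "
from h import *
c=wrist('w3')"; python3 car.py w3; python3 - <<'E'
from h import *
c=dict(np.load("w3.npz")); w=wcloud(c); Z=w[...,2]
m=(np.hypot(w[...,0]-.4425,w[...,1]+.323)<.06)&(Z>.074)&(Z<.1)
r=cv2.minAreaRect((w[m][:,:2]*1000).astype(np.float32)); print("pot",m.sum(),r,np.median(Z[m]),Z[m].std())
E
python3 go.py 0.4348 0.2995 0.2 101
```

```text
time: 7.7
ee_pos: [0.4413, -0.3234, 0.0451]
eef_rot: [-180.0, -0.0, 99.7]
ft_force: [0.3, 0.1, -0.5]
grip_width: 0.747
time: 8.45
ee_pos: [0.4411, -0.3232, 0.2447]
eef_rot: [-180.0, -0.0, 99.7]
ft_force: [-0.2, 0.3, 0.1]
grip_width: 0.748
8.45 [ 0.44110129 -0.3232134   0.24469178] [-1.79977151e+02 -3.24441779e-02  9.97331046e+01]
all 4957 [ 442.6 -323.2] [157.2 120.2] 9.71 z 0.0453
ledge 3415 [ 442.6 -323.2] [157.2 120.2] 9.71 z 0.0448
rim 1421 [ 442.8 -323.3] [136.2 100. ] 9.96 z 0.0547
pot 1297 ((441.5594177246094, -322.003662109375), (37.76442337036133, 37.278167724609375), 9.29824161529541) 0.08465158396030897 0.0012204650601936597
now 8.5 [ 0.4408 -0.3228  0.2436] [-1.7991e+02 -1.4000e-01  9.9730e+01] w 0.75
turn [-0.08 -0.14 -1.27] shift [0.6143 0.0994 0.0449]
```

View pics/w3.png

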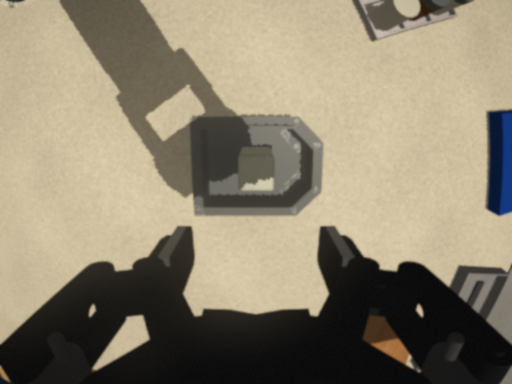

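The pot stands upright in the middle of the carrier at (257,165), and its top at 84.7 mm is as expected. Next, the lid.

```bash
python3 -m pendant '[[[0,0,44,0.307,0.05,0,0.25],[0,0,44,0.307,0.05,0,0.25],[0,0,44,0.307,0.05,0,0.25],[0,0,44,0.307,0.05,0,0.25],[0,0,44,0.307,0.05,0,0.25],[0,0,44,0.307,0.05,0,0.25],[0,0,44,0.307,0.05,0,0.25],[0,0,44,0.307,0.05,0,0.25],[0,0,44,0.307,0.05,0,0.25],[0,0,44,0.307,0.05,0,0.25]]]'; python3 go.py 0.4348 0.2995 0.245 11
```

```text
time: 9.33
ee_pos: [0.4377, -0.0108, 0.2433]
eef_rot: [-179.8, 0.1, 55.9]
ft_force: [-0.1, -0.8, -0.5]
grip_width: 0.747
now 9.3333 [ 0.4377 -0.0108  0.2433] [-1.7981e+02  8.0000e-02  5.5940e+01] w 0.747
turn [-0.15  0.15 44.94] shift [ 0.2555 -0.1762 -0.0015]
```

```bash
python3 -m pendant '[[[0,0,44.9,0.256,-0.176,0,0.25],[0,0,44.9,0.256,-0.176,0,0.25],[0,0,44.9,0.256,-0.176,0,0.25],[0,0,44.9,0.256,-0.176,0,0.25],[0,0,44.9,0.256,-0.176,0,0.25],[0,0,44.9,0.256,-0.176,0,0.25],[0,0,44.9,0.256,-0.176,0,0.25],[0,0,44.9,0.256,-0.176,0,0.25],[0,0,44.9,0.256,-0.176,0,0.25],[0,0,44.9,0.256,-0.176,0,0.25]]]'; python3 -m pendant '[[[0,0,0,0,0,0,0.25],[0,0,0,0,0,0,0.25]]]'; cat > lid.py <<'E'
from h import *
import sys
c=wrist(sys.argv[1]); w=wcloud(c); Z=w[...,2]
near=np.hypot(w[...,0]-.4348,w[...,1]-.2995)<.11
for nm,lo,hi in (("hood",.040,.060),("ridge",.074,.095)):
    m=near&(Z>lo)&(Z<hi); p=(w[m][:,:2]*1000).astype(np.float32); r=cv2.minAreaRect(p)
    print(nm,m.sum(),np.round(r[0],1),np.round(r[1],1),round(r[2],2),"z",np.median(Z[m]).round(4))
E
python3 lid.py w4; python3 go.py 0.4348 0.2995 0.06 11
```

```text
time: 10.17
ee_pos: [0.4372, 0.3004, 0.2436]
eef_rot: [-180.0, 0.1, 11.0]
ft_force: [-0.2, 0.8, 0.3]
grip_width: 0.752
time: 10.33
ee_pos: [0.4377, 0.2968, 0.2441]
eef_rot: [179.9, 0.1, 10.7]
ft_force: [0.2, 0.1, 0.1]
grip_width: 0.749
10.3333 [0.43768936 0.29682821 0.24409458] [1.79946056e+02 1.18513632e-01 1.07466195e+01]
hood 10496 [433.8 300.9] [149.8 114.4] 10.8 z 0.0518
ridge 1128 [434.6 301. ] [79.2 15.6] 10.47 z 0.0857
now 10.3833 [0.4377 0.2967 0.2444] [1.7996e+02 9.0000e-02 1.0710e+01] w 0.753
turn [ 0.04  0.09 -0.29] shift [-0.0021 -0.0034  0.1844]
```

View pics/w4.png

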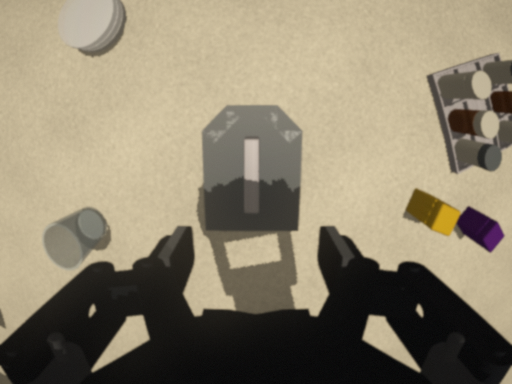

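The lid is at (252,170) with its chamfered corners towards tool +x, i.e. yaw 10.7. The hood measures 149.8 × 114.4 mm (expected 150 × 114), centred at (0.434, 0.301).

```bash
python3 -m pendant '[[[0,0,0,-0.003,-0.005,0.04,0.25],[0,0,0,-0.003,-0.005,0.08,0.25],[0,0,0,-0.003,-0.005,0.11,0.25],[0,0,0,-0.003,-0.005,0.13,0.25],[0,0,0,-0.003,-0.005,0.13,0.25],[0,0,0,-0.003,-0.005,0.13,0.25],[0,0,0,-0.003,-0.005,0.13,0.25]]]'; python3 go.py 0.434 0.301 0.058 10.7
```

```text
time: 10.97
ee_pos: [0.435, 0.3023, 0.1171]
eef_rot: [-180.0, -0.2, 10.8]
ft_force: [0.2, 0.0, 1.2]
grip_width: 0.747
now 10.9667 [0.435  0.3023 0.1171] [-1.7997e+02 -1.6000e-01  1.0750e+01] w 0.747
turn [-0.03 -0.16  0.05] shift [-0.0014  0.0011  0.0591]
```

```bash
python3 -m pendant '[[[0,0,0,-0.001,0.001,0.02,0.25],[0,0,0,-0.001,0.001,0.04,0.25],[0,0,0,-0.001,0.001,0.054,0.25],[0,0,0,-0.001,0.001,0.059,0.25],[0,0,0,-0.001,0.001,0.059,0.25],[0,0,0,-0.001,0.001,0.059,0.25]]]'; python3 -m pendant '[[[0,0,0,0,0,0,1],[0,0,0,0,0,0,1],[0,0,0,0,0,0,1],[0,0,0,0,0,0,1],[0,0,0,0,0,0,1],[0,0,0,0,0,0,1],[0,0,0,0,0,0,1],[0,0,0,0,0,0,1]]]' 60
```

```text
time: 11.47
ee_pos: [0.434, 0.3018, 0.058]
eef_rot: [-180.0, -0.2, 10.8]
ft_force: [0.1, 0.2, 0.0]
grip_width: 0.752
time: 12.13
ee_pos: [0.4334, 0.3017, 0.0571]
eef_rot: [-180.0, -0.1, 10.8]
ft_force: [-0.4, -0.7, 5.9]
grip_width: 0.173
```

```bash
python3 -m pendant '[[[0,0,0,0,0,-0.005,1],[0,0,0,0,0,-0.015,1],[0,0,0,0,0,-0.04,1],[0,0,0,0,0,-0.08,1],[0,0,0,0,0,-0.12,1],[0,0,0,0,0,-0.16,1],[0,0,0,0,0,-0.19,1],[0,0,0,0,0,-0.19,1],[0,0,0,0,0,-0.19,1]]]'; python3 go.py 0.4427 0 0.245 10; python3 go.py 0.4427 -0.3233 0.245 10
```

```text
time: 12.88
ee_pos: [0.4335, 0.3018, 0.2487]
eef_rot: [-179.9, -0.2, 10.8]
ft_force: [-0.2, -0.1, -0.8]
grip_width: 0.177
now 12.8833 [0.4335 0.3018 0.2487] [-179.95   -0.25   10.84] w 0.177
turn [-0.05 -0.25  0.84] shift [-0.0477  0.2981  0.0032]
now 12.8833 [0.4335 0.3018 0.2487] [-179.95   -0.25   10.84] w 0.177
turn [-0.05 -0.25  0.84] shift [-0.1085  0.6157  0.0027]
```

```bash
python3 -m pendant '[[[0,0,0.8,-0.109,0.616,0,1],[0,0,0.8,-0.109,0.616,0,1],[0,0,0.8,-0.109,0.616,0,1],[0,0,0.8,-0.109,0.616,0,1],[0,0,0.8,-0.109,0.616,0,1],[0,0,0.8,-0.109,0.616,0,1],[0,0,0.8,-0.109,0.616,0,1],[0,0,0.8,-0.109,0.616,0,1],[0,0,0.8,-0.109,0.616,0,1],[0,0,0.8,-0.109,0.616,0,1]]]'; python3 go.py 0.4427 -0.3233 0.245 10
```

```text
time: 13.72
ee_pos: [0.4368, -0.1165, 0.2439]
eef_rot: [-179.8, 0.2, 10.0]
ft_force: [0.8, 0.2, -0.7]
grip_width: 0.177
now 13.7167 [ 0.4368 -0.1165  0.2439] [-179.84    0.18   10.01] w 0.177
turn [-0.16  0.18  0.01] shift [-0.0301  0.2046 -0.0016]
```

```bash
python3 -m pendant '[[[0,0,0,-0.03,0.205,0,1],[0,0,0,-0.03,0.205,0,1],[0,0,0,-0.03,0.205,0,1],[0,0,0,-0.03,0.205,0,1],[0,0,0,-0.03,0.205,0,1],[0,0,0,-0.03,0.205,0,1],[0,0,0,-0.03,0.205,0,1],[0,0,0,-0.03,0.205,0,1],[0,0,0,-0.03,0.205,0,1]]]'; python3 - <<'E'
from h import *
from rig import viewer
c=wrist('w5'); w=wcloud(c); Z=w[...,2]; s=c["W"]
m=(Z>.215)&(Z<.27)&(np.arange(384)[:,None]<330)
n,l,st,ce=cv2.connectedComponentsWithStats(m.astype(np.uint8))
for i in range(1,n):
    if st[i,4]>150:
        p=w[l==i]; r=cv2.minAreaRect((p[:,:2]*1000).astype(np.float32)); print(st[i],np.percentile(p[:,2],[5,50,95]).round(4),np.round(r[0],1),np.round(r[1],1),round(r[2],1))
c=viewer.camera("top"); np.savez("top1.npz",**c)
w=cloud(c); Z=w[...,2]; m=(np.hypot(w[...,0]-.4427,w[...,1]+.3233)<.11)&(Z>.2)&(Z<.26)
print("top",m.sum(),cv2.minAreaRect((w[m][:,:2]*1000).astype(np.float32)) if m.sum()>20 else "")
E
```

```text
time: 14.47
ee_pos: [0.4443, -0.3207, 0.2449]
eef_rot: [-179.9, 0.1, 10.1]
ft_force: [-0.4, 0.5, -0.8]
grip_width: 0.175
14.4667 [ 0.44434164 -0.32067274  0.24492041] [-1.79862154e+02  7.16633364e-02  1.01016020e+01]
[  147    91   218   176 28248] [0.2385 0.2395 0.241 ] [ 471.4 -315.4] [ 96.  115.1] 9.9
top 2156 ((446.1395568847656, -320.2539367675781), (150.02328491210938, 115.74654388427734), 10.096061706542969)
```

View pics/w5.png

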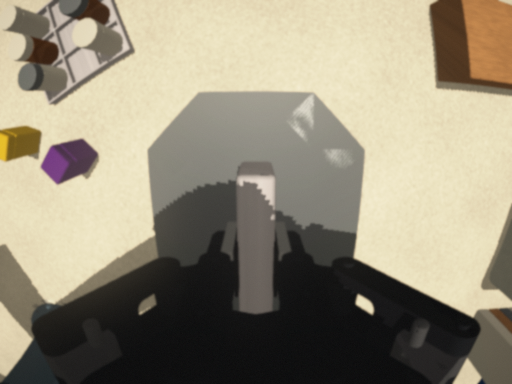

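The lid is held square and level. Its centre is about 0.5–1 mm off the TCP, its yaw is 9.9, and the seated TCP height should be 0.1024 m. I'll descend to just above the rim.

```bash
python3 go.py 0.442 -0.3238 0.124 10
```

```text
now 14.5667 [ 0.4447 -0.3208  0.2458] [-1.7995e+02  2.0000e-02  1.0130e+01] w 0.173
turn [-0.05  0.02  0.13] shift [-0.0032  0.0026  0.1218]
```

```bash
python3 -m pendant '[[[0,0,0.1,-0.003,0.0025,0.03,1],[0,0,0.1,-0.003,0.0025,0.06,1],[0,0,0.1,-0.003,0.0025,0.09,1],[0,0,0.1,-0.003,0.0025,0.11,1],[0,0,0.1,-0.003,0.0025,0.121,1],[0,0,0.1,-0.003,0.0025,0.121,1],[0,0,0.1,-0.003,0.0025,0.121,1],[0,0,0.1,-0.003,0.0025,0.121,1],[0,0,0.1,-0.003,0.0025,0.121,1]]]'; python3 go.py 0.442 -0.3238 0.1024 10;  python3 - <<'E'
from h import *
c=wrist('w6'); w=wcloud(c); Z=w[...,2]
m=(Z>.105)&(Z<.13)&(np.arange(384)[:,None]<330)
n,l,st,ce=cv2.connectedComponentsWithStats(m.astype(np.uint8)); i=1+st[1:,4].argmax()
p=w[l==i]; r=cv2.minAreaRect((p[:,:2]*1000).astype(np.float32)); print(np.percentile(p[:,2],[5,50,95]).round(4),np.round(r[0],1),np.round(r[1],1),round(r[2],1))
E
python3 go.py 0.442 -0.3238 0.1024 10
```

```text
time: 15.32
ee_pos: [0.4432, -0.3262, 0.1274]
eef_rot: [179.8, -0.1, 9.9]
ft_force: [0.6, -1.0, -1.5]
grip_width: 0.176
now 15.3167 [ 0.4432 -0.3262  0.1274] [ 1.7981e+02 -1.2000e-01  9.9500e+00] w 0.176
turn [ 0.19 -0.12 -0.05] shift [-0.0009 -0.0027  0.025 ]
15.3167 [ 0.44324185 -0.32622246  0.12740302] [ 1.79812649e+02 -1.17052282e-01  9.94806299e+00]
[0.121  0.1221 0.1231] [ 470.1 -321. ] [ 96.6 115. ] 9.6
now 15.3667 [ 0.4431 -0.3261  0.1272] [ 1.7983e+02 -1.0000e-01  9.9400e+00] w 0.176
turn [ 0.17 -0.1  -0.06] shift [-0.0007 -0.0025  0.0248]
```

```bash
python3 -m pendant '[[[0,0,0,-0.001,-0.0025,0.002,1],[0,0,0,-0.001,-0.0025,0.004,1],[0,0,0,-0.001,-0.0025,0.006,1],[0,0,0,-0.001,-0.0025,0.006,1],[0,0,0,-0.001,-0.0025,0.006,1]]]'; python3 go.py 0.442 -0.3238 0.1024 10
```

```text
time: 15.78
ee_pos: [0.4406, -0.3229, 0.119]
eef_rot: [-180.0, 0.0, 9.9]
ft_force: [1.4, 0.5, -1.7]
grip_width: 0.176
now 15.7833 [ 0.4406 -0.3229  0.119 ] [-1.7998e+02  2.0000e-02  9.9300e+00] w 0.176
turn [-0.02  0.02 -0.07] shift [0.0012 0.0011 0.0166]
```

Within 2 mm (clearance is 3 mm). I'll go down with small corrections and watch the force.

```bash
python3 -m pendant '[[[0,0,0,0.001,0.001,0.002,1],[0,0,0,0.001,0.001,0.004,1],[0,0,0,0.001,0.001,0.006,1],[0,0,0,0.001,0.001,0.008,1],[0,0,0,0.001,0.001,0.008,1],[0,0,0,0.001,0.001,0.008,1]]]'; python3 go.py 0.442 -0.3238 0.1024 10
```

```text
time: 16.28
ee_pos: [0.4418, -0.3237, 0.111]
eef_rot: [-180.0, 0.0, 9.9]
ft_force: [0.9, 0.0, -1.1]
grip_width: 0.174
now 16.2833 [ 0.4418 -0.3237  0.111 ] [-1.7998e+02  1.0000e-02  9.9300e+00] w 0.174
turn [-0.02  0.01 -0.07] shift [0.0001 0.0001 0.0086]
```

```bash
python3 -m pendant '[[[0,0,0,0,0,0.0015,1],[0,0,0,0,0,0.003,1],[0,0,0,0,0,0.0045,1],[0,0,0,0,0,0.006,1],[0,0,0,0,0,0.0075,1],[0,0,0,0,0,0.0075,1],[0,0,0,0,0,0.0075,1]]]'; python3 go.py 0.442 -0.3238 0.1024 10
```

```text
time: 16.87
ee_pos: [0.4419, -0.3237, 0.1036]
eef_rot: [-180.0, 0.0, 9.9]
ft_force: [0.2, -1.0, -2.1]
grip_width: 0.171
now 16.8667 [ 0.4419 -0.3237  0.1036] [-1.7998e+02  1.0000e-02  9.9300e+00] w 0.171
turn [-0.02  0.01 -0.07] shift [0.0001 0.0001 0.0012]
```

Still free at 0.1036, so the lid is well past the rim. Now the last bit.

```bash
python3 -m pendant '[[[0,0,0,0,0,0.0005,1],[0,0,0,0,0,0.001,1],[0,0,0,0,0,0.0015,1],[0,0,0,0,0,0.002,1],[0,0,0,0,0,0.002,1],[0,0,0,0,0,0.002,1]]]'
```

```text
time: 17.37
ee_pos: [0.442, -0.3239, 0.1021]
eef_rot: [180.0, -0.0, 9.9]
ft_force: [-1.3, 1.2, 2.2]
grip_width: 0.175
```

The lid has touched the ledge at the expected height. I'll release it, check, then retreat.

```bash
python3 -m pendant '[[[0,0,0,0,0,0,0.4],[0,0,0,0,0,0,0.4],[0,0,0,0,0,0,0.4],[0,0,0,0,0,0,0.4],[0,0,0,0,0,0,0.4],[0,0,0,0,0,0,0.4]]]'; python3 -m pendant '[[[0,0,0,0,0,-0.02,0.4],[0,0,0,0,0,-0.05,0.4],[0,0,0,0,0,-0.09,0.4],[0,0,0,0,0,-0.13,0.4],[0,0,0,0,0,-0.16,0.4],[0,0,0,0,0,-0.16,0.4],[0,0,0,0,0,-0.16,0.4],[0,0,0,0,0,-0.16,0.4]]]'; python3 - <<'E'
from h import *
c=wrist('w7'); w=wcloud(c); Z=w[...,2]
near=np.hypot(w[...,0]-.4427,w[...,1]+.3233)<.11
for nm,lo,hi in (("hood",.085,.108),("ridge",.12,.14)):
    m=near&(Z>lo)&(Z<hi); p=w[m]; r=cv2.minAreaRect((p[:,:2]*1000).astype(np.float32))
    A=np.c_[p[:,:2]-p[:,:2].mean(0),np.ones(len(p))]; k=np.linalg.lstsq(A,p[:,2],rcond=None)[0]
    print(nm,m.sum(),np.round(r[0],1),np.round(r[1],1),round(r[2],2),"z",np.median(p[:,2]).round(4),"slope",k[:2].round(4))
E
```

```text
time: 17.87
ee_pos: [0.4419, -0.3238, 0.1017]
eef_rot: [-180.0, 0.0, 9.9]
ft_force: [1.1, -0.3, 0.4]
grip_width: 0.6
time: 18.53
ee_pos: [0.4416, -0.3234, 0.2608]
eef_rot: [-179.9, 0.0, 9.9]
ft_force: [-1.2, -0.1, -1.3]
grip_width: 0.6
18.5333 [ 0.44160031 -0.32340605  0.26075702] [-1.79929764e+02  4.41507171e-02  9.93734005e+00]
hood 12303 [ 442.2 -323.5] [150.  114.1] 9.78 z 0.0968 slope [-0.     -0.0004]
ridge 1411 [ 442.6 -323.3] [80.4 16. ] 9.75 z 0.1306 slope [ 0.0012 -0.0203]
```

View pics/w7.png

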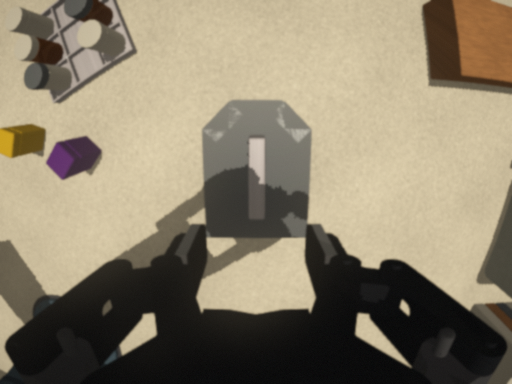

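The lid is seated at (257,170) with its chamfers at the far end. The hood top is at 96.8 mm (seated value 97), level, and within 1 mm and 0.2° of the carrier. I'm handing in.

```bash
python3 -c "
from rig import ticket; print(ticket.finish_job())"
```

```text
the job is handed in; nothing more can be done
None
```

I took the square pot out of the rack's centre cell through the gap and set it upright in the carrier. I then put the lid on with its chamfered end over the carrier's, and handed the job in at about 18.6 s of 64 s. No verdict was reported.

**Pot:** after release it stood about 1.7 mm from the carrier's centre, with its top at 84.7 mm (85 expected). This was checked before the lid went on; it can't be seen under the lid.

**Lid:** the hood top is at 96.8 mm (97 when fully seated), level to 0.0004 rad on the hood. It is about 0.5 mm off centre and 0.2° off the carrier's yaw. The ridge's slope fit read 0.02 rad; I put this down to how few points its narrow top gives, since the hood fit is flat.

**Jars:** they were not measured again after the pick. I saw no sign of contact, and the three or so in the last pictures are still standing. The gripper was 160 mm up, clear of everything, at the end.

**Forces:** the wrist force was 12.7 N when the pot touched down, and 5.9 N upward while the fingers closed on the pot and again on the lid. All were well under the limits.

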